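# Set the droop shaft's flat to zero and hold the droop knob on it

## Task

Draw the yellow-headed lock pin out of the droop shaft's arm and park it in the open notch of the bracket on the side of the gear case, hanging by its head. Then feel for the bright set-screw flat on the bare shaft and, with a fingertip lying on that flat, turn the shaft until the flat faces the red zero mark of the dial. Last, slip the brass droop knob fully home on the shaft with its set screw (red line) square over the flat, and finish while still gripping the knob and pressing it down on its shoulder, zero setting kept, so that the screw can be tightened; leave the spare lamp, the pawl and the gear cover where they are.

Things in the scene. Friction and masses are not known exactly. Their poses are not given: they have to be found in the camera images.
- unit: Fixed droop unit: tan bakelite panel (225 x 215 mm, top 20 mm above the tile) with a grey cast gear case, 130 mm square, top 75 mm above the tile. Origin on the shaft axis at tile height; z up, y towards the parking bracket. A fixed amber lamp in its socket, 30 mm wide and 77 mm high, stands at x 108, y 92 mm.
- bore (a point): Mouth of the lock pin's bore (10 mm wide) in the case top, 75 mm above the tile, 36 mm from the shaft axis. The shaft's lock arm (20 mm wide, top 85 mm above the tile, reaching 46 mm from the axis) turns just above the case, pointing exactly away from the flat. The pin goes down through the arm into this bore and so locks the shaft.
- notch (a point): Where the parked pin's axis belongs, at the bracket's top face, 60 mm above the tile and 96 mm from the shaft axis. The notch is a slot 11 mm wide in a level plate 8 mm thick and 34 mm wide; it ends 5.5 mm inward of this point and is open towards the point's +y, where its prongs end 16 mm away. Parked: shank down in the slot, flange lying on the plate.
- pin_head (a point): Loose lock pin, 60 g, upright: centre of its head. Head 30 mm tall: flange 20 mm diameter, 3 mm thick, above it the yellow grip, 16 mm diameter; its top is 15 mm above this point. Shank below the flange 8 mm diameter, 30 mm long, chamfered foot. At first the flange lies on the lock arm and the foot is 20 mm deep in the case, 1 mm clearance all round.
- shaft_end (a point): Centre of the top end of the upright steel droop shaft, 129 mm above the tile. The bare shaft is 18 mm in diameter and stands 40 mm out of its shoulder (28 mm diameter, top 89 mm above the tile). One side is milled flat all the way: 15 mm across flat and back, 18 mm elsewhere. End chamfered 2.5 mm. x: the way the flat faces, z up; turns with the shaft.
- flat: The bright set-screw flat of the shaft: origin at the centre of its face (9 mm wide, 37 mm tall), 6 mm from the shaft axis, 22 mm below the shaft's end. Its x axis is the outward direction in which the flat faces, z up. Turns with the shaft.
- shaft (a joint): Angle of the droop shaft in rad, growing counter-clockwise seen from above; 0 while pinned. Runs from -0.3 to 2.4 and stays where it is left (friction 0.07 Nm). The zero mark lies 0.6 to 1.4 rad counter-clockwise of the way the flat faces when pinned.
- zero_mark (a point): Red zero mark (14 x 6 mm, the only red one) on the fixed flat cream dial ring (outer diameter 128 mm, inner 98 mm, top 77 mm above the tile) around the shaft; point at the mark's centre, 56.5 mm from the shaft axis. Its x axis points from the shaft axis outward through the mark, z up. The dial sits at another bearing each time.
- knob_c (a point): Loose brass droop knob, 220 to 420 g, upright on the tile, 60 mm tall: point on its axis half-way up. Skirt 52 mm diameter, 14 mm tall; above it the grip, 44 mm along x, 30 mm along y with flat sides facing y and -y, to be gripped there. Home on the shaft: underside on the shoulder, this point 10 mm below the shaft's end.
- knob_screw (a point): Outer end of the knob's set screw, in the skirt 27 mm from the knob's axis on its +x side, 7 mm above the underside; a red line on the grip's top and end points to it. Blind bore from below 20 mm diameter, 44 mm deep; the screw's point (6 mm wide) stands 3 mm into it, so the knob goes on only with the screw within about 28 degrees of the way the flat faces.
- spare_lamp: Loose spare amber lamp, 25 mm diameter, 47 mm tall, upright on its brass base; origin at the centre of its underside. To be left alone.
- pawl: Loose steel ratchet pawl lying flat, about 85 x 26 x 10 mm; origin at its underside, near the middle. To be left alone.
- gear_cover: Loose aged aluminium gear cover, 145 mm across its ears, 42 mm tall; origin at the centre of its underside. To be left alone.

How it is judged:
By the outcome, as a careful person would: the job done as asked, in the order asked, and still so for the second after the job is handed in, while the arm keeps its last pose, push and grip.
It also fails if it takes over 67 s, if anything falls off the work surface, if the arm or the gripper's body presses on something with over 40 N, if the wrist force passes 120 N, or if a joint passes its speed limit or range.

## Robot

A 7-joint arm with a two-finger parallel gripper is mounted at the origin on the work surface. World frame = base frame: x ahead of the robot, y to its left, z up, the work surface at z = 0. Lengths are in m, angles in degrees, forces in N, time in s.
With the tool pointing down it reaches from about 0.425 to 0.875 m from the base axis. Payload 4.7 kg.
Tool frame: the origin (TCP) lies at the very end of the fingers, on their centre line; the grasp point (between the pads) lies 19 mm behind it; z points along the fingers, y is the direction in which the jaws open and shut (so a half turn about z gives the same grasp; the last joint's range is limited). The gripper opens to 87 mm and grips with 3 to 60 N. Pads are 19 mm wide; open, the fingers measure 117 mm over their backs; the gripper's body (75 mm by 190 mm) begins 51 mm behind the grasp point.
Start: joints at [-72.416, 18.392, -4.016, 83.108, 1.295, 78.541, -3.26], TCP at [0.188, 0.622, 0.223] pointing down, gripper open.
Joint ranges: [-163.93, 163.93], [-17.29, 119.83], [-79.2, 71.16], [3.27, 140.29], [-89.18, 269.18], [5.43, 117.66], [-154.24, 154.24]. Speed limits (degrees/s): [147.25, 147.25, 180, 180, 180, 180, 180].

## Interface

Orientations are given as [roll, pitch, yaw] about the fixed x, y, z axes, in that order (R = Rz(yaw) Ry(pitch) Rx(roll)).
In Python, from cell import * gives the robot as it stands.
- The arm moves only by the tool drive_tool, never from a script. Its argument "moves" is text: rows parted by semicolons, each of 5 numbers parted by spaces: the shift along the tool's x, y, z in m, then the turn about the tool's z in degrees, then the gripper's target within -1 to 1 (fully open at 1, half-way at 0, shut at -1). In form: x y z yaw fingers; .... A call has exactly 8 rows; each row is the pose to reach, as a shift and turn from the pose commanded when the call began, along the tool's axes at that moment; what a row does not reach only later rows make up. A row lasts 1/10 s, in which the tool goes at most 50 mm and 8.59 degrees, less where a joint would pass 70% of its speed; a pose out of reach is approached as far as the arm can. A call with a gripper value outside its range is refused whole. The fingers move at their own pace and stop on an object; "grip_force" is the grip in N (left out, the last holds). Time passes only in rows, so rows that repeat a pose let the fingers close, or fill a call up. It gives the time, the measured TCP pose, the force and the opening at its end, in the units of the state.
- get_obs(): the state, without advancing time (a new reading comes with each control period).
- read_camera(name): name is "side" or "top" or "wrist"; returns (picture, depth): 420x560x3 uint8, red, green, blue; 420x560 float32, m along the optical axis (not along the pixel's ray), 0 where there is no reading.
- calibration(name): a dict with "intrinsics" (3x3 intrinsics, pixels), "cam_to_world" (4x4, takes a point from camera to world coordinates); the wrist camera has in their place "T_tool_cam" (4x4, takes a point from camera to tool coordinates, whose origin is the TCP and whose axes are the flange's). Camera axes: x right, y up, looking along -z (the intrinsics and any distortion apply to the point x, -y, -z); pixel columns grow to the right and rows downward; lengths in m; the calibration is good to about 2 mm. A picture is of the moment at which its call begins: read the wrist's pose just before it. calibration takes no time and is no camera call.
- sign_off(): hands the job in, once; it reports no verdict.
Trained networks look in the newest picture that a camera, given by its name, has taken for a name from the list of things; names that differ only in an ending like _2 or _b are one class to them, and where a whole thing is asked for, a point or a joint stands for the part that bears it (a point fixed in the world has none). Each returns a list of dicts, best first, with "conf" (0 to 1); they miss things now and then, are a little off and sometimes report something else, mostly with a low value. They report only what shows in the picture. A call takes as long as a camera call.
- search_frame(camera, name): "uv" ([column, row] in pixels, amid what is visible of it).
- pinpoint(camera, name): "uv" ([column, row] in pixels: a listed point, or the origin of a listed thing).
The state is a dict: "time_s": time; "qpos": joint angles; "joint_velocities": joint speeds; "effort": joint torques, N m; "tool_pos": TCP position; "tool_rot": TCP orientation; "force": force on the tool from outside, world axes, zero at the start; "wrist_torque": the same for the moment, N m; "grip_width": finger opening in m.
Only numpy, scipy, OpenCV 4.12 (cv2) and the standard library are available. Lean on these libraries where they do the work, as an engineer would, in place of code of your own. Each camera call takes 0.05 s, during which the arm holds its last target. There are 200 camera calls.

## Working session

There is one attempt and no reset: what is moved stays moved. The work goes in short steps, Python scripts to look and compute and a tool call to move; the robot and the scene stay as the last step left them, time stands still between calls to the robot, and variables do not carry over. Pictures are saved under pics/ and viewed, about 8 in all and at most 12, crops included, and the job is handed in when it is done.

Besides the shell and the picture viewer there is one more tool, called after "Emit:" by a JSON object that holds its "fn" and its "kwargs", one argument or row to a line. drive_tool: Moves the arm, as the interface text tells. Its arguments: {"type":"object","properties":{"moves":{"type":"string"},"grip_force":{"type":"number"}},"required":["moves"]}

```bash
mkdir -p pics; ls; cat > h.py <<'E'
from cell import *
import numpy as np, cv2
from scipy.spatial.transform import Rotation as R
def cam(name,o=None):
    c=calibration(name);K=np.array(c['intrinsics'])
    if name=='wrist':
        o=o or get_obs();T=np.eye(4);T[:3,:3]=R.from_euler('xyz',o['tool_rot'],degrees=True).as_matrix();T[:3,3]=o['tool_pos']
        T=T@np.array(c['T_tool_cam'])
    else:T=np.array(c['cam_to_world'])
    return K,T,c
def ray(K,T,uv):
    d=np.linalg.inv(K)@[uv[0],uv[1],1];d=np.array([d[0],-d[1],-d[2]])
    return T[:3,3],T[:3,:3]@d
def atz(K,T,uv,z):
    p,d=ray(K,T,uv);return p+d*(z-p[2])/d[2]
def proj(K,T,P):
    q=np.linalg.inv(T)@np.r_[P,1];q=K@[q[0],-q[1],-q[2]];return q[:2]/q[2]
def snap(name,f=None):
    o=get_obs();im,d=read_camera(name)
    if f:cv2.imwrite('pics/'+f,im[:,:,::-1])
    return im,d,cam(name,o)
def tri(rs):
    A=np.zeros((3,3));b=np.zeros(3)
    for p,d in rs:
        d=d/np.linalg.norm(d);M=np.eye(3)-np.outer(d,d);A+=M;b+=M@p
    return np.linalg.solve(A,b)
E
python3 - <<'E'
from h import *
np.set_printoptions(precision=4,suppress=True)
o=get_obs();print({k:o[k] for k in('time_s','tool_pos','tool_rot','force','grip_width')})
for n in('top','side'):
    im,d,(K,T,c)=snap(n,n+'0.png');print(n,K.tolist(),T.tolist(),[k for k in c],c.get('distortion'))
    for t in('pin_head','shaft_end','notch','bore','zero_mark','knob_c','knob_screw','flat','spare_lamp','pawl','gear_cover','unit'):
        r=pinpoint(n,t)
        for x in r[:2]:
            u=x['uv'];z=d[int(min(max(u[1],0),419)),int(min(max(u[0],0),559))]
            p,q=ray(K,T,u);print(t,round(x['conf'],2),np.round(u,1),p+q*z)
E
```

```text
pics
{'time_s': 0.0, 'tool_pos': array([0.1875, 0.6218, 0.2215]), 'tool_rot': array([-179.8904,    0.0068,  163.2259]), 'force': array([-0.9443, -0.3332,  0.7579]), 'grip_width': 0.08711053614321644}
top [[429.9071624521221, 0.0, 282.2173107809635], [0.0, 429.9071624521221, 205.1678798419639], [0.0, 0.0, 1.0]] [[0.012319566792831138, 0.9918376588370743, -0.12691054639638227, 0.398251580966005], [-0.9995677115853008, 0.008827202230344387, -0.02804408060375169, 0.01963904901464706], [-0.026694910192058906, 0.12720117536161346, 0.9915176462153671, 1.2976909062427555], [0.0, 0.0, 0.0, 1.0]] ['intrinsics', 'cam_to_world'] None
pin_head 0.51 [274.7 196.1] [0.5747 0.0743 0.1161]
shaft_end 0.51 [287.6 190.5] [0.589  0.0384 0.1269]
notch 0.84 [254.4 194.3] [0.5883 0.1365 0.0575]
bore 0.76 [274.8 198. ] [0.5699 0.0741 0.1126]
zero_mark 0.66 [295.1 176.2] [0.6385 0.018  0.0804]
knob_c 0.8 [381.2 198. ] [ 0.58   -0.2313  0.0605]
knob_screw 0.72 [376.3 190.3] [ 0.6033 -0.2186  0.0554]
knob_screw 0.5 [272.4 198.7] [0.5677 0.0807 0.1135]
spare_lamp 0.41 [370.6 245.4] [ 0.4444 -0.2048  0.0273]
pawl 
[... 544 characters left out ...]
6814513817047317], [0.0, 0.0, 0.0, 1.0]] ['intrinsics', 'cam_to_world'] None
pin_head 0.4 [296.  203.1] [0.5677 0.0705 0.1094]
shaft_end 0.82 [305.2 198.5] [ 0.65    0.2629 -0.0014]
bore 0.86 [295.2 210.2] [0.5667 0.0727 0.0872]
zero_mark 0.77 [327.6 220.5] [0.637  0.0248 0.0765]
knob_c 0.55 [340.4 311.8] [ 0.5742 -0.2487  0.0486]
knob_screw 0.64 [355.6 317.7] [ 0.62   -0.226  -0.0021]
knob_screw 0.16 [304.  246.3] [ 0.5658 -0.0166  0.0397]
flat 0.58 [312.7 209.7] [0.6154 0.0805 0.0768]
spare_lamp 0.74 [280.1 321.8] [ 0.4585 -0.2219  0.0212]
pawl 0.74 [317.6 376. ] [ 0.4963 -0.3538  0.0116]
gear_cover 0.95 [213.5 181.2] [0.3886 0.3754 0.0306]
unit 0.77 [298.1 246. ] [ 0.551  -0.0167  0.0433]
```

```bash
python3 - <<'E'
from h import *
np.set_printoptions(precision=4,suppress=True)
a=cv2.imread('pics/top0.png')[130:270,220:420];b=cv2.imread('pics/side0.png')[150:350,220:420]
cv2.imwrite('pics/c0.png',np.hstack([cv2.resize(a,(400,280),interpolation=2),cv2.resize(b,(400,400),interpolation=2)[:280]]))
cv2.imwrite('pics/c0.png',np.vstack([cv2.resize(a,(600,420)[:2],interpolation=2)[:, :600]])) 
c=calibration('wrist');print(np.array(c['intrinsics']),np.array(c['T_tool_cam']))
E
```

```text
[[317.2979   0.     276.0744]
 [  0.     317.2979 212.6737]
 [  0.       0.       1.    ]] [[-0.0007  0.9705  0.2413  0.0655]
 [ 1.      0.0006  0.0005  0.0001]
 [ 0.0003  0.2413 -0.9705 -0.1625]
 [ 0.      0.      0.      1.    ]]
```

View pics/c0.png

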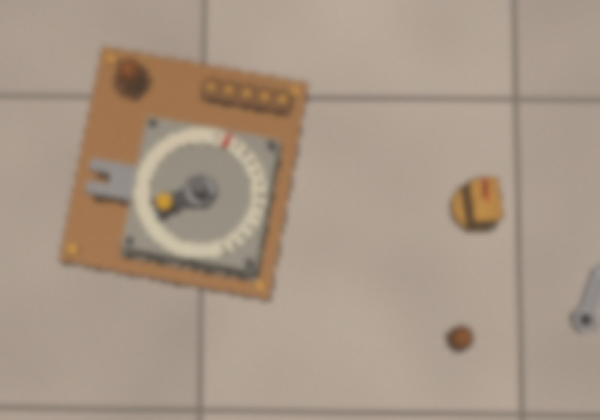

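View pics/side0.png

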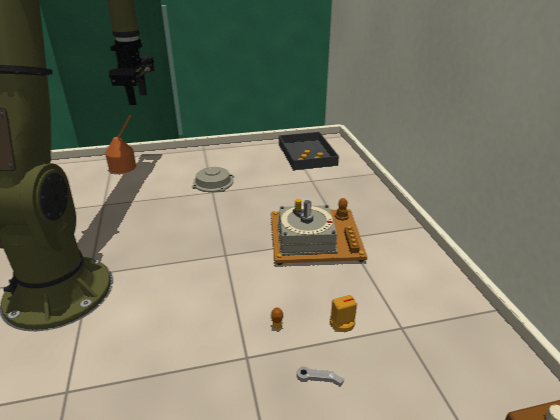

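Emit:
{"fn": "drive_tool", "kwargs": {
  "moves": "-0.04 -0.031 0 0 1; -0.08 -0.062 0 5 1; -0.12 -0.093 0 10 1; -0.16 -0.124 0 15 1; -0.2 -0.155 0 20 1; -0.24 -0.186 0 25 1; -0.28 -0.217 0 30 1; -0.32 -0.248 0 38 1"
}}

```text
time_s: 2.1
tool_pos: [0.4206, 0.2947, 0.223]
tool_rot: [179.9, -0.0, 125.0]
force: [1.0, 0.7, -0.5]
grip_width: 0.0868
```

Emit:
{"fn": "drive_tool", "kwargs": {
  "moves": "-0.045 0 0 0 1; -0.09 0 0 0 1; -0.135 0 0 0 1; -0.18 0 0 0 1; -0.22 0 0 0 1; -0.25 0 0 0 0; -0.27 0 0 0 -0.2; -0.27 0 0 0 -0.3"
}}

```text
time_s: 2.9
tool_pos: [0.5766, 0.072, 0.2227]
tool_rot: [-180.0, 0.1, 124.9]
force: [-0.1, -0.0, 0.5]
grip_width: 0.0707
```

```bash
cat > look.py <<'E'
import sys,json
from h import *
np.set_printoptions(precision=4,suppress=True)
f=sys.argv[1];names=sys.argv[2:]
o=get_obs();print(o['time_s'],o['tool_pos'],o['tool_rot'],o['grip_width'],o['force'])
im,d,(K,T,c)=snap('wrist',f);np.savez('pics/'+f[:-4]+'.npz',im=im,d=d,K=K,T=T)
for t in names:
    for x in pinpoint('wrist',t)[:2]:
        u=x['uv'];z=d[int(min(max(u[1],0),419)),int(min(max(u[0],0),559))]
        p,q=ray(K,T,u);print(t,round(x['conf'],2),np.round(u,1),p+q*z)
E
python3 look.py w1.png pin_head shaft_end notch bore zero_mark flat
```

```text
2.9 [0.5766 0.072  0.2227] [-179.9839    0.1212  124.8957] 0.07069223616076378 [-0.1105 -0.0167  0.4993]
pin_head 0.58 [274.3 203.1] [0.5715 0.0767 0.1151]
shaft_end 0.9 [267.1 251.4] [0.5888 0.041  0.1295]
shaft_end 0.43 [332.4 160.4] [0.6089 0.1379 0.0196]
notch 0.64 [331.4 161.2] [0.6084 0.1365 0.0201]
bore 0.55 [272.6 195.1] [0.5671 0.0803 0.1067]
```

View pics/w1.png

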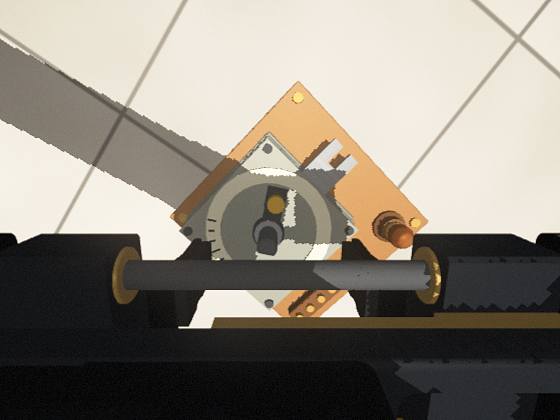

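Emit:
{"fn": "drive_tool", "kwargs": {
  "moves": "-0.04 0 0 0 -0.3; -0.07 0 0 0 -0.3; -0.09 0 0 0 -0.3; -0.09 0 0 0 -0.3; -0.09 0 0 0 -0.3; -0.09 0 0 0 -0.3; -0.09 0 0 0 -0.3; -0.09 0 0 0 -0.3"
}}

```text
time_s: 4.05
tool_pos: [0.627, 0.0036, 0.2227]
tool_rot: [180.0, -0.0, 125.3]
force: [-0.8, 0.9, -0.1]
grip_width: 0.0301
```

```bash
python3 look.py w2.png pin_head shaft_end notch bore zero_mark flat
cat > meas.py <<'E'
import sys
from h import *
np.set_printoptions(precision=4,suppress=True)
def cloud(f):
    z=np.load('pics/'+f);d=z['d'];K,T=z['K'],z['T'];v,u=np.mgrid[:420,:560]
    x=np.stack([(u-K[0,2])/K[0,0]*d,-(v-K[1,2])/K[1,1]*d,-d],-1)
    return z['im'],d,x@T[:3,:3].T+T[:3,3]
def blob(P,m,c,r):
    q=P[m&(np.hypot(P[...,0]-c[0],P[...,1]-c[1])<r)];
    if len(q)<3:return None
    (cx,cy),rr=cv2.minEnclosingCircle(q[:,:2].astype(np.float32));return len(q),q.mean(0),np.array([cx,cy,rr])
if __name__=='__main__':
  for f in sys.argv[1:]:
    im,d,P=cloud(f);Z=P[...,2];ok=d>0;i=im.astype(int)
    print(f,'shaft',blob(P,ok&(Z>.125)&(Z<.134),(.59,.041),.02))
    print('pin',blob(P,ok&(Z>.110)&(Z<.119),(.572,.075),.02))
    red=ok&(i[...,0]>1.8*i[...,1])&(i[...,0]>1.8*i[...,2])&(Z>.072)&(Z<.085)
    print('red',blob(P,red,(.59,.041),.07))
    print('plate',blob(P,ok&(Z>.055)&(Z<.066),(.588,.137),.04))
E
python3 meas.py w1.npz w2.npz
```

```text
4.05 [0.627  0.0036 0.2227] [179.9747  -0.0283 125.3253] 0.03014206130747385 [-0.7953  0.9491 -0.1083]
pin_head 0.78 [268.9 103.9] [0.5708 0.073  0.1153]
shaft_end 0.55 [264.2 148.8] [0.5881 0.0424 0.1297]
notch 0.82 [335.5  73. ] [0.6045 0.1454 0.02  ]
bore 0.78 [272.  105.7] [0.5736 0.0734 0.114 ]
zero_mark 0.69 [295.8 193.9] [0.6381 0.0215 0.0776]
w1.npz shaft (297, array([0.5866, 0.0444, 0.1286]), array([0.5875, 0.043 , 0.0092]))
pin (251, array([0.5732, 0.0765, 0.1151]), array([0.5733, 0.0758, 0.0077]))
red None
plate (1377, array([0.602 , 0.1286, 0.0602]), array([0.6028, 0.1303, 0.0288]))
w2.npz shaft (362, array([0.5871, 0.0438, 0.1287]), array([0.5874, 0.043 , 0.009 ]))
pin (312, array([0.5737, 0.0759, 0.115 ]), array([0.5736, 0.076 , 0.0079]))
red (78, array([0.6379, 0.0177, 0.0784]), array([0.6376, 0.0167, 0.007 ]))
plate (1509, array([0.6026, 0.1295, 0.0602]), array([0.603 , 0.1313, 0.028 ]))
```

View pics/w2.png

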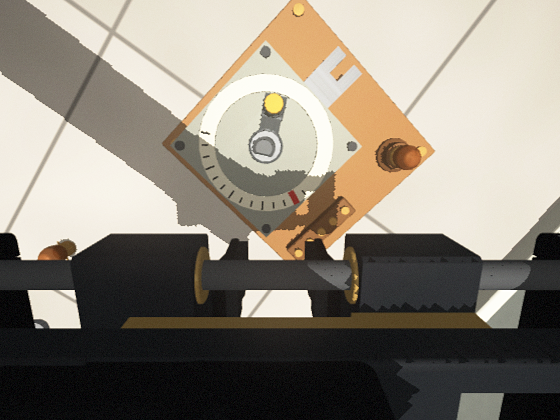

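Emit:
{"fn": "drive_tool", "kwargs": {
  "moves": "0.045 -0.001 0 6 -0.3; 0.08 -0.002 0 12.3 -0.3; 0.09 -0.002 0.01 12.3 -0.3; 0.09 -0.002 0.03 12.3 -0.3; 0.09 -0.002 0.05 12.3 -0.3; 0.09 -0.002 0.07 12.3 -0.3; 0.09 -0.002 0.07 12.3 -0.3; 0.09 -0.002 0.07 12.3 -0.3"
}}

```text
time_s: 5.2
tool_pos: [0.5739, 0.0741, 0.1526]
tool_rot: [-180.0, 0.0, 112.9]
force: [0.7, 0.7, -0.1]
grip_width: 0.0312
```

```bash
python3 - <<'E'
from meas import *
for f in('w1.npz','w2.npz'):
    im,d,P=cloud(f);Z=P[...,2]
    q=P[(d>0)&(Z>.056)&(Z<.064)&(np.hypot(P[...,0]-.604,P[...,1]-.1375)<.035)]
    r=cv2.minAreaRect(q[:,:2].astype(np.float32)*1000);print(r)
o=get_obs();print(o['tool_pos'],o['tool_rot'],o['grip_width'])
E
```

```text
((602.7508544921875, 130.0238494873047), (46.983238220214844, 34.5394287109375), 80.09684753417969)
((602.9331665039062, 131.15980529785156), (45.00860595703125, 33.899169921875), 80.11479187011719)
[0.5739 0.0741 0.1526] [-179.9685    0.0251  112.9162] 0.031206695182514965
```

Emit:
{"fn": "drive_tool", "kwargs": {
  "moves": "0.002 0 0.02 0 -0.3; 0.002 0 0.04 0 -0.3; 0.002 0 0.055 0 -0.3; 0.002 0 0.0605 0 -0.3; 0.002 0 0.0605 0 -0.3; 0.002 0 0.0605 0 -1; 0.002 0 0.0605 0 -1; 0.002 0 0.0605 0 -1",
  "grip_force": 20
}}

```text
time_s: 6.0
tool_pos: [0.5736, 0.0767, 0.093]
tool_rot: [179.9, 0.0, 112.9]
force: [1.0, -0.4, 2.3]
grip_width: 0.0158
```

Emit:
{"fn": "drive_tool", "kwargs": {
  "moves": "0 0 -0.005 0 -1; 0 0 -0.015 0 -1; 0 0 -0.03 0 -1; 0 0 -0.045 0 -1; 0 0 -0.06 0 -1; 0 0 -0.065 0 -1; 0 0 -0.065 0 -1; 0 0 -0.065 0 -1"
}}

```text
time_s: 6.8
tool_pos: [0.5726, 0.0766, 0.1568]
tool_rot: [-180.0, -0.0, 112.9]
force: [0.3, -0.2, -1.0]
grip_width: 0.0153
```

Emit:
{"fn": "drive_tool", "kwargs": {
  "moves": "0.012 0.014 0 8 -1; 0.024 0.028 0 16 -1; 0.036 0.042 0 24 -1; 0.045 0.053 0 32.8 -1; 0.045 0.053 0 32.8 -1; 0.045 0.053 0 32.8 -1; 0.045 0.053 0 32.8 -1; 0.045 0.053 0 32.8 -1"
}}

```text
time_s: 7.6
tool_pos: [0.604, 0.1375, 0.157]
tool_rot: [-180.0, 0.0, 80.1]
force: [0.7, -0.1, -0.5]
grip_width: 0.0156
```

```bash
python3 look.py w3.png notch pin_head; python3 - <<'E'
from meas import *
im,d,P=cloud('w3.npz');Z=P[...,2]
q=P[(d>0)&(Z>.056)&(Z<.064)&(np.hypot(P[...,0]-.604,P[...,1]-.1375)<.035)]
print(len(q),cv2.minAreaRect(q[:,:2].astype(np.float32)*1000) if len(q) else 0)
K,T,_=cam('wrist');print(proj(K,T,[.6041,.1376,.06]))
E
```

```text
7.6 [0.604  0.1375 0.157 ] [-179.9875    0.0084   80.1207] 0.015603192154355941 [ 0.7244 -0.0897 -0.5454]
notch 0.55 [273.8 213.2] [0.6001 0.1285 0.0201]
pin_head 0.71 [274.7 265.7] [0.6093 0.1696 0.2432]
1442 ((603.2276000976562, 132.56092834472656), (42.0572509765625, 33.609981536865234), 80.82079315185547)
[276.1396 214.3738]
```

View pics/w3.png

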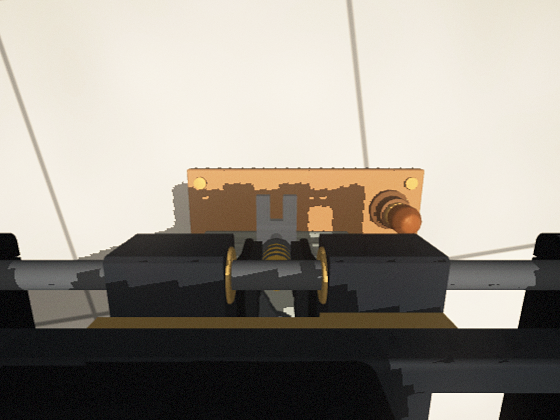

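Emit:
{"fn": "drive_tool", "kwargs": {
  "moves": "0.001 0 0.02 0 -1; 0.001 0 0.04 0 -1; 0.001 0 0.055 0 -1; 0.001 0 0.065 0 -1; 0.001 0 0.075 0 -1; 0.001 0 0.082 0 -1; 0.001 0 0.086 0 -1; 0.001 0 0.086 0 -1"
}}

```text
time_s: 8.55
tool_pos: [0.6043, 0.1397, 0.0707]
tool_rot: [-180.0, 0.0, 80.1]
force: [0.9, 0.4, -0.8]
grip_width: 0.0154
```

Emit:
{"fn": "drive_tool", "kwargs": {
  "moves": "-0.001 0 0.001 0 -1; -0.001 0 0.0025 0 -1; -0.001 0 0.0025 0 -1; -0.001 0 0.0025 0 -0.3; -0.001 0 0.0025 0 -0.3; -0.001 0 -0.02 0 -0.3; -0.001 0 -0.06 0 -0.3; -0.001 0 -0.1 0 -0.3"
}}

```text
time_s: 9.35
tool_pos: [0.6037, 0.1385, 0.1718]
tool_rot: [-179.9, 0.0, 80.1]
force: [0.7, -0.5, -0.1]
grip_width: 0.0303
```

```bash
cat >> meas.py <<'E'
  print('parked',blob(P,ok&(Z>.084)&(Z<.097),(.604,.1375),.02))
E
python3 look.py w4.png pin_head notch; python3 meas.py w4.npz; python3 - <<'E'
from meas import *
im,d,P=cloud('w4.npz');m=(d>0)&(np.hypot(P[...,0]-.604,P[...,1]-.1375)<.012);print(np.percentile(P[m][:,2],[5,50,95]))
E
```

```text
9.35 [0.6037 0.1385 0.1718] [-179.9378    0.0465   80.1187] 0.030322139752136292 [ 0.6549 -0.454  -0.1446]
pin_head 0.77 [276.2 215.6] [0.6041 0.1412 0.0914]
notch 0.56 [276.1 210.7] [0.6047 0.1449 0.0902]
w4.npz shaft None
pin None
red None
plate (1546, array([0.6016, 0.1275, 0.0606]), array([0.5892, 0.1323, 0.0387]))
parked (311, array([0.6046, 0.1389, 0.0899]), array([0.6046, 0.1382, 0.0079]))
[0.0199 0.0764 0.0911]
```

Emit:
{"fn": "drive_tool", "kwargs": {
  "moves": "-0.013 0 0 8.2 -0.3; -0.03 0 0 16.4 -0.3; -0.05 0 0 24.6 -0.3; -0.07 0 0 32.8 -0.3; -0.0956 0 0 41 -0.3; -0.0956 0 0 49.2 -0.3; -0.0956 0 0 57.1 -0.3; -0.0956 0 0 57.1 -0.3"
}}

```text
time_s: 10.3
tool_pos: [0.5871, 0.0443, 0.1699]
tool_rot: [-180.0, 0.1, 23.0]
force: [0.1, 0.1, -0.6]
grip_width: 0.0304
```

```bash
python3 look.py w5.png shaft_end; python3 meas.py w5.npz; python3 - <<'E'
from meas import *
for f in('w2.npz','w5.npz'):
    im,d,P=cloud(f);r=P[...,:2]-[.5875,.043];m=(d>0)&(abs(P[...,2]-.085)<.0025)&(np.hypot(*np.moveaxis(r,-1,0))<.05)&(np.hypot(*np.moveaxis(r,-1,0))>.016)
    if m.sum()>20:print(f,m.sum(),cv2.minAreaRect(P[m][:,:2].astype(np.float32)*1000),np.degrees(np.arctan2(*P[m][:,:2].mean(0)[::-1]-[.043,.5875])) )
E
```

```text
10.3 [0.5871 0.0443 0.1699] [-179.9868    0.1038   22.9829] 0.03036704659691337 [ 0.0856  0.0622 -0.5767]
shaft_end 0.62 [277.5 235.2] [0.5866 0.0432 0.1285]
w5.npz shaft (471, array([0.588 , 0.0435, 0.1286]), array([0.5864, 0.043 , 0.009 ]))
pin None
red (120, array([0.6382, 0.0177, 0.0785]), array([0.6381, 0.0174, 0.007 ]))
plate (1661, array([0.6041, 0.1262, 0.0604]), array([0.6028, 0.1305, 0.0276]))
parked (382, array([0.605 , 0.1369, 0.0898]), array([0.6034, 0.1365, 0.0077]))
w2.npz 365 ((581.6732788085938, 56.80720901489258), (19.853191375732422, 61.72213363647461), 22.717376708984375) 112.39707373097703
w5.npz 824 ((583.2295532226562, 56.729454040527344), (27.75687026977539, 61.64255142211914), 19.353200912475586) 112.48080084491345
```

Emit:
{"fn": "drive_tool", "kwargs": {
  "moves": "0 0 0.02 0 -0.3; 0 0 0.045 0 -0.3; 0 0 0.06 0 -0.3; 0 0 0.071 0 -0.3; 0 0 0.071 0 -1; 0 0 0.071 0 -1; 0 0 0.071 0 -1; 0 0 0.071 0 -1",
  "grip_force": 25
}}

```text
time_s: 11.2
tool_pos: [0.5887, 0.0445, 0.1011]
tool_rot: [180.0, -0.1, 23.0]
force: [0.0, -0.5, 1.2]
grip_width: 0.0143
```

```bash
python3 - <<'E'
from h import *
o=get_obs();print(o['tool_pos'],o['tool_rot'],o['grip_width'],o['force'],o['wrist_torque'])
E
```

```text
[0.58872128 0.04450467 0.10110987] [ 1.79976784e+02 -1.18362486e-01  2.30292572e+01] 0.014270205918411986 [ 0.0038024  -0.46058635  1.17770299] [-0.10614423  0.06393186 -0.00638616]
```

Emit:
{"fn": "drive_tool", "kwargs": {
  "moves": "0 0 0 0 -1; -0.00015 0 0 -6 -1; -0.0003 0.0001 0 -12 -1; -0.0005 0.0001 0 -19 -1; -0.0006 0.0002 0 -26 -1; -0.0008 0.0003 0 -33 -1; -0.001 0.0004 0 -40.3 -1; -0.001 0.0004 0 -40.3 -1",
  "grip_force": 35
}}

```text
time_s: 12.0
tool_pos: [0.5871, 0.0449, 0.1011]
tool_rot: [-180.0, -0.1, 63.4]
force: [-3.8, 2.7, 6.3]
grip_width: 0.0142
```

```bash
python3 - <<'E'
from h import *
for i in range(3):
    o=get_obs();print(o['tool_pos'],o['tool_rot'],o['grip_width'],o['force'],o['wrist_torque']);read_camera('top')
E
```

```text
[0.58707953 0.04488452 0.10106328] [-1.79955390e+02 -1.13065616e-01  6.33874078e+01] 0.014156919868137285 [-3.83415675  2.70393952  6.32215859] [0.32719895 0.70104671 0.04425757]
[0.5871339  0.04485755 0.10108202] [-1.79960046e+02 -1.12794429e-01  6.32193271e+01] 0.01453777518773495 [-3.20241196  2.17246372  6.20499981] [0.33019507 0.64087292 0.00632565]
[0.58711699 0.04487769 0.10106706] [-1.79959082e+02 -1.05333718e-01  6.31871903e+01] 0.013883160897655414 [-3.19239513  2.72402232  6.2276741 ] [0.32327073 0.69953239 0.05589989]
```

Emit:
{"fn": "drive_tool", "kwargs": {
  "moves": "-0.0 0 0 0 -0.3; 0 0 0 0 -0.3; 0 0 0 0 -0.3; 0 0 -0.02 0 -0.3; 0 0 -0.05 0 -0.3; 0 0 -0.08 0 -0.3; -0.03 0 -0.10 0 -0.3; -0.05 0 -0.10 0 -0.3"
}}

```text
time_s: 12.95
tool_pos: [0.5661, -0.0029, 0.2029]
tool_rot: [179.7, -0.1, 63.2]
force: [0.5, -0.9, 0.2]
grip_width: 0.0308
```

```bash
python3 look.py w6.png shaft_end zero_mark flat; python3 meas.py w6.npz; cat > arm.py <<'E'
from meas import *
f=sys.argv[1]
im,d,P=cloud(f);s=blob(P,(d>0)&(P[...,2]>.125)&(P[...,2]<.134),(.5873,.043),.02)
c=s[2][:2];print('axis',c)
r=P[...,:2]-c;h=np.hypot(r[...,0],r[...,1]);m=(d>0)&(abs(P[...,2]-.085)<.0025)&(h<.05)&(h>.016)
q=P[m][:,:2]-c
for C in(c,np.array([.5873,.043])):
  i=im.astype(int);red=(d>0)&(i[...,0]>1.8*i[...,1])&(i[...,0]>1.8*i[...,2])&(P[...,2]>.072)&(P[...,2]<.085)
  z=P[red][:,:2].mean(0)-C if red.any() else np.zeros(2)
  vx=cv2.fitLine(q.astype(np.float32),2,0,.01,.01).ravel()
  print('arm',len(q),np.degrees(np.arctan2(*(P[m][:,:2].mean(0)-C)[::-1])),'line',np.degrees(np.arctan2(vx[1],vx[0])),cv2.minAreaRect(q.astype(np.float32)*1000),'zero',np.degrees(np.arctan2(z[1],z[0])),np.hypot(*z))
E
python3 arm.py w6.npz
```

```text
12.95 [ 0.5661 -0.0029  0.2029] [179.7191  -0.1324  63.2382] 0.03083438632702607 [ 0.4775 -0.9115  0.1594]
shaft_end 0.61 [272.2 156.8] [0.586  0.0423 0.13  ]
zero_mark 0.91 [337.5 148. ] [0.6396 0.0199 0.0772]
zero_mark 0.38 [273.8 146.2] [0.5905 0.0485 0.1289]
w6.npz shaft (418, array([0.5869, 0.043 , 0.1286]), array([0.5876, 0.0426, 0.0091]))
pin None
red (97, array([0.6378, 0.0177, 0.0784]), array([0.638 , 0.0178, 0.0068]))
plate (1639, array([0.6028, 0.128 , 0.0605]), array([0.603 , 0.1314, 0.0273]))
parked (379, array([0.6044, 0.1371, 0.0898]), array([0.6045, 0.1375, 0.008 ]))
axis [0.5876 0.0426]
arm 689 152.7845300501592 line -27.936636 ((-14.031758308410645, 5.924770355224609), (19.85300636291504, 61.89979934692383), 60.192222595214844) zero -8.214659595699493 0.06277544144759534
arm 689 153.2365900840471 line -27.936636 ((-14.031758308410645, 5.924770355224609), (19.85300636291504, 61.89979934692383), 60.192222595214844) zero -8.54562629127861 0.06311639164734072
```

View pics/w6.png

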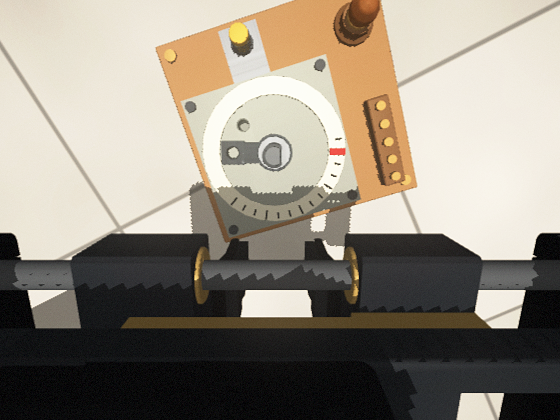

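```bash
python3 - <<'E'
from meas import *
im,d,P=cloud('w6.npz');z=np.load('pics/w6.npz');K,T=z['K'],z['T']
g=im[140:166,220:248].mean(-1).astype(int)
i=im.astype(int);m=np.zeros((420,560),bool);m[143:163,222:246]=1
h=m&(i.sum(-1)>330);print(h.sum())
v,u=np.nonzero(h);print(u.mean(),v.mean());H=atz(K,T,(u.mean(),v.mean()),.085)[:2]
red=(i[...,0]>1.8*i[...,1])&(i[...,0]>1.8*i[...,2]);red[:,:320]=0;red[:,352:]=0;red[:140]=0;red[165:]=0
v,u=np.nonzero(red);Zm=atz(K,T,(u.mean(),v.mean()),.077)[:2];print(red.sum(),u.mean(),v.mean(),H,Zm)
a=np.array([.5873,.0429]);
for p in(H,Zm):print(np.hypot(*(p-a)),np.degrees(np.arctan2(*(p-a)[::-1])))
print(g[::2,::2])
o=get_obs()
E
```

```text
405
233.9111111111111 152.39012345679012
97 337.0103092783505 151.24742268041237 [0.5564 0.0581] [0.6381 0.0175]
0.034470331723086306 153.75818899591115
0.05676144347278884 -26.588813184284728
[[200 187 185 187 185 190 187 185 187 188 189 190 202 221]
 [177 114 116 114 118 120 122 123 120 115 116 120 103 129]
 [126 117 116 120 121 121 123 123 119 119 119 119 115 120]
 [183 113 120 119 116 105  87  99 114 121 120 120 120 119]
 [190 112 119 115  75  90 208 216 146 109 119 122 115 121]
 [190 112 113 103 148 220 211 214 216  94 118 118 119 112]
 [196 117 115  90 100 215 211 213 218 176 117 118 120 118]
 [147 112 120 102 111 217 213 212 213 160 120 119 117 116]
 [202 114 114 115  85 177 219 218 190  98 117 117 118 115]
 [218 108 116 116 116  86 106  97  89 114 111 119 114 114]
 [218 111 114 112 116 116 115 117 117 114 115 127 116 112]
 [247 108 116 113 119 121 116 120 119 111 110 151 134 111]
 [250 168 105 160 137 132 157 130 156 104 158 137 160 210]]
```

Emit:
{"fn": "drive_tool", "kwargs": {
  "moves": "-0.04 0.016 -0.02 0 0; -0.075 0.032 -0.02 -8 0.4; -0.11 0.048 -0.02 -16 0.4; -0.145 0.064 -0.02 -24 0.4; -0.18 0.08 -0.02 -32 0.4; -0.2 0.09 0 -40 0.4; -0.21 0.095 0 -40 0.4; -0.21 0.095 0 -40 0.4"
}}

```text
time_s: 13.95
tool_pos: [0.5547, -0.2317, 0.1988]
tool_rot: [-179.9, -0.0, 103.0]
force: [0.6, -0.3, 0.3]
grip_width: 0.0605
```

```bash
python3 look.py w7.png knob_c knob_screw; python3 - <<'E'
from meas import *
im,d,P=cloud('w7.npz');m=(d>0)&(P[...,2]>.056)&(P[...,2]<.065)&(np.hypot(P[...,0]-.575,P[...,1]+.24)<.06)
q=P[m];print(len(q),q.mean(0),cv2.minAreaRect(q[:,:2].astype(np.float32)*1000))
i=im.astype(int);red=(i[...,0]>1.8*i[...,1])&(i[...,0]>1.8*i[...,2])&m
print(red.sum(),P[red].mean(0))
E
```

```text
13.95 [ 0.5547 -0.2317  0.1988] [-179.8516   -0.0364  103.0209] 0.06050177144092016 [ 0.6207 -0.2543  0.3077]
knob_c 0.67 [306.4 207.4] [ 0.5839 -0.229   0.0601]
knob_screw 0.96 [325.9 202.8] [ 0.6012 -0.2203  0.0602]
1284 [ 0.586  -0.2326  0.0599] ((586.7186279296875, -233.2689666748047), (44.17402648925781, 30.108983993530273), 7.3568596839904785)
83 [ 0.5951 -0.2325  0.0609]
```

View pics/w7.png

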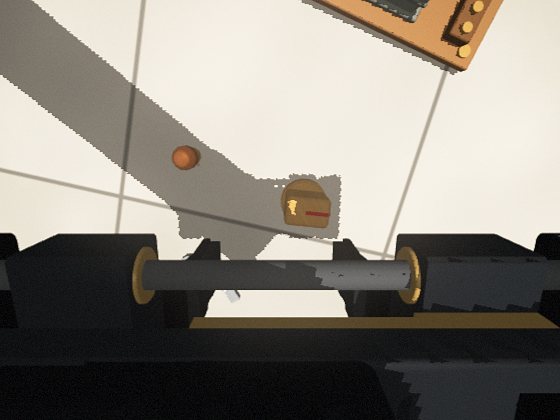

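Emit:
{"fn": "drive_tool", "kwargs": {
  "moves": "-0.004 0.015 0 -8 0.2; -0.0088 0.031 0 -16 0.2; -0.0088 0.031 0 -24 0.2; -0.0088 0.031 0 -32 0.2; -0.0088 0.031 0 -40 0.2; -0.0088 0.031 0 -48 0.2; -0.0088 0.031 0 -56 0.2; -0.0088 0.031 0 -64 0.2"
}}

```text
time_s: 14.9
tool_pos: [0.5885, -0.2301, 0.2008]
tool_rot: [179.9, 0.1, 167.8]
force: [-1.0, -0.5, -0.4]
grip_width: 0.0523
```

```bash
python3 - <<'E'
from h import *
o=get_obs();print(o['qpos'],o['tool_pos'],o['tool_rot'])
E
```

```text
[ -5.42495719  18.05964219  30.45012859  88.74876987  -9.40769259
  75.68582281 103.87965103] [ 0.58854062 -0.23013986  0.20079119] [1.79937713e+02 6.50316491e-02 1.67765682e+02]
```

Emit:
{"fn": "drive_tool", "kwargs": {
  "moves": "0.001 -0.0035 0.01 -8 0.2; 0.001 -0.0035 0.03 -16 0.2; 0.001 -0.0035 0.05 -19.6 0.2; 0.001 -0.0035 0.07 -19.6 0.2; 0.001 -0.0035 0.08 -19.6 0.2; 0.001 -0.0035 0.08 -19.6 0.2; 0.001 -0.0035 0.08 -19.6 0.2; 0.001 -0.0035 0.08 -19.6 0.2"
}}

```text
time_s: 15.7
tool_pos: [0.5867, -0.2358, 0.1215]
tool_rot: [-180.0, 0.1, -173.1]
force: [-0.6, -0.8, -0.0]
grip_width: 0.0521
```

```bash
python3 look.py w8.png; python3 - <<'E'
from meas import *
im,d,P=cloud('w8.npz');m=(d>0)&(P[...,2]>.056)&(P[...,2]<.065)&(np.hypot(P[...,0]-.5867,P[...,1]+.2333)<.04)
q=P[m];print(len(q),q.mean(0),cv2.minAreaRect(q[:,:2].astype(np.float32)*1000))
E
```

```text
15.7 [ 0.5867 -0.2358  0.1215] [-179.9541    0.1269 -173.0593] 0.05206159939715705 [-0.6108 -0.8481 -0.0377]
2239 [ 0.5848 -0.2336  0.0599] ((586.0733642578125, -233.5126953125), (44.15454864501953, 29.620487213134766), 7.6086745262146)
```

Emit:
{"fn": "drive_tool", "kwargs": {
  "moves": "0 0.002 0.03 0 0.2; 0 0.002 0.06 0 0.2; 0 0.002 0.085 0 0.2; 0 0.002 0.1 0 0.2; 0 0.002 0.1 0 -1; 0 0.002 0.1 0 -1; 0 0.002 0.1 0 -1; 0 0.002 0.1 0 -1",
  "grip_force": 40
}}

```text
time_s: 16.55
tool_pos: [0.5866, -0.2342, 0.0218]
tool_rot: [-180.0, 0.2, -173.1]
force: [-0.5, -0.4, 3.1]
grip_width: 0.0294
```

Emit:
{"fn": "drive_tool", "kwargs": {
  "moves": "0 0 -0.01 0 -1; 0 0 -0.03 0 -1; 0 0 -0.06 0 -1; 0 0 -0.09 0 -1; 0 0 -0.12 0 -1; 0 0 -0.15 0 -1; 0 0 -0.17 0 -1; 0 0 -0.17 0 -1"
}}

```text
time_s: 17.35
tool_pos: [0.5871, -0.2348, 0.1942]
tool_rot: [-179.9, 0.4, -173.1]
force: [0.7, 0.4, -3.5]
grip_width: 0.0296
```

```bash
python3 look.py w9.png; cat > knobtop.py <<'E'
from meas import *
f=sys.argv[1];im,d,P=cloud(f);o=get_obs();z0=o['tool_pos'][2]+.038
m=(d>0)&(abs(P[...,2]-z0)<.006)&(np.hypot(P[...,0]-o['tool_pos'][0],P[...,1]-o['tool_pos'][1])<.03)
q=P[m];print(len(q),q.mean(0) if len(q) else 0)
if len(q)>5:
    print(cv2.minAreaRect(q[:,:2].astype(np.float32)*1000))
    yaw=np.radians(o['tool_rot'][2]);r=q[:,:2]-o['tool_pos'][:2]
    print('tool x range',np.percentile(r@[np.cos(yaw),np.sin(yaw)],[0,1,99,100]),'y',np.percentile(r@[np.sin(yaw),-np.cos(yaw)],[0,1,99,100]))
E
python3 knobtop.py w9.npz
```

```text
17.35 [ 0.5871 -0.2348  0.1942] [-179.8633    0.359  -173.0868] 0.029630972068929565 [ 0.7291  0.4242 -3.5351]
3495 [ 0.5811 -0.2352  0.2317]
((582.5867919921875, -235.27462768554688), (36.86990737915039, 49.060604095458984), 7.278514862060547)
tool x range [-0.015  -0.0129  0.0217  0.022 ] y [-0.0252 -0.0152  0.0145  0.0239]
```

Emit:
{"fn": "drive_tool", "kwargs": {
  "moves": "-0.004 0.03 0 4 -1; -0.009 0.07 0 9 -1; -0.014 0.11 0 14 -1; -0.019 0.15 0 19 -1; -0.024 0.19 0 24 -1; -0.029 0.23 0 29 -1; -0.032 0.262 0 33.4 -1; -0.0336 0.2756 0 33.4 -1"
}}

```text
time_s: 18.2
tool_pos: [0.5838, 0.0489, 0.1879]
tool_rot: [-180.0, -0.2, 153.8]
force: [0.4, -0.4, -3.0]
grip_width: 0.0296
```

```bash
python3 look.py w10.png; python3 knobtop.py w10.npz; python3 - <<'E'
from h import *
for i in range(4):
    o=get_obs();print(o['tool_pos'],o['tool_rot'],o['force']);read_camera('side')
E
```

```text
18.2 [0.5838 0.0489 0.1879] [-179.9839   -0.2365  153.8075] 0.0296363986833586 [ 0.3836 -0.4172 -3.0357]
3415 [0.5794 0.0513 0.2258]
((580.250732421875, 51.031044006347656), (30.17761993408203, 37.079345703125), 62.9992790222168)
tool x range [-0.0148 -0.0126  0.0221  0.0224] y [-0.0158 -0.0156  0.0141  0.0143]
[0.58406723 0.04984414 0.18796099] [179.98578993  -0.23424212 153.96508093] [-0.34917941  1.49466797 -3.66841683]
[0.58442081 0.04669823 0.18829961] [-1.79940795e+02 -1.57891610e-01  1.53864895e+02] [-0.09358796 -0.34069529 -3.61133972]
[0.58477206 0.04368052 0.18871202] [-1.79875883e+02 -8.06279764e-02  1.53662065e+02] [ 0.03587777 -0.76509835 -3.48316251]
[0.58510096 0.04182168 0.18915409] [-1.79866649e+02 -2.55839346e-02  1.53496897e+02] [-0.23151665 -1.33747211 -2.86107097]
```

View pics/w10.png

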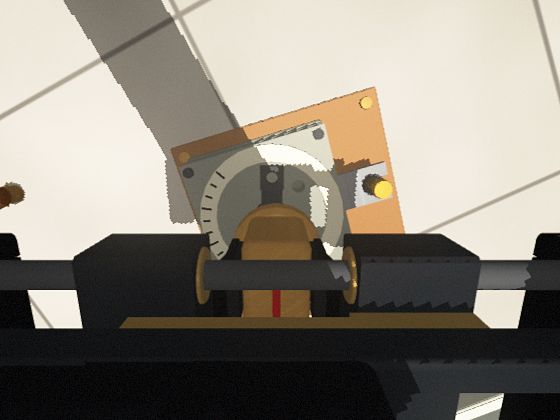

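Emit:
{"fn": "drive_tool", "kwargs": {
  "moves": "0 0 0 0 -1; 0 0 0 0 -1; 0 0 0 0 -1; 0 0 0 0 -1; 0 0 0 0 -1; 0 0 0 0 -1; 0 0 0 0 -1; 0 0 0 0 -1"
}}

```text
time_s: 19.25
tool_pos: [0.5856, 0.0439, 0.1901]
tool_rot: [180.0, 0.0, 153.5]
force: [0.2, 0.6, -3.0]
grip_width: 0.0295
```

```bash
python3 look.py w11.png; python3 knobtop.py w11.npz; python3 - <<'E'
from meas import *
z=np.load('pics/w11.npz');K,T,im=z['K'],z['T'],z['im'];P=[]
# arm hole: bright spot inside dark arm
u0=proj(K,T,[.5564,.0581,.085]);print('hole expected',u0)
g=im.mean(-1)[int(u0[1])-10:int(u0[1])+11,int(u0[0])-12:int(u0[0])+13].astype(int);print(g)
for i in range(4):
    o=get_obs();print(o['tool_pos'],o['tool_rot'],o['force']);read_camera('side')
E
```

```text
19.25 [0.5856 0.0439 0.1901] [179.9959   0.0019 153.5344] 0.02951958604606901 [ 0.1689  0.5777 -2.9716]
3415 [0.581  0.0464 0.228 ]
((581.8726806640625, 46.047325134277344), (29.998756408691406, 37.19015121459961), 63.10126876831055)
tool x range [-0.0144 -0.0122  0.0224  0.0228] y [-0.0148 -0.0147  0.015   0.0152]
hole expected [275.7261 174.1837]
[[102  82  61  65  66  64  65  91 113 112 108 110 111 113 118  99  69  92
  115 117 101  70  92 116 114]
 [100  84  61  64  64  62  63  88 112 113 111 111 106 105 107  98  61  72
   75  79  65  63  69  71  79]
 [104  80  61  58  64  61  65  67  93 109  80  68  84  87  86  81  62  63
   62  64  61  67  63  65  72]
 [102  82  60  66  65  64  65  59  62 107 159 194 212 176  94  79  59  61
   67  66  69  65  68  68  73]
 [100  79  59  61  69  63  62  62  64  92 113 175 226 186 104  97  92  71
   67  65  64  70  66  69  73]
 [100  82  64  65  63  65  63  62  85 106  96 114 130 118 102 108 107  98
   74  63  68  67  67  66  74]
 [ 98  86  63  64  63  63  59  73  97 104 102 100 102 100 105 107 107 105
   85  64  68  66  67  66  76]
 [101  80  63 
[... 1068 characters left out ...]
8  65  59  59  65  57  59  60  65  63  60
   62  63  62  63  64  61  73]
 [ 97  77  56  58  62  60  62  58  58  60  63  60  65  60  60  61  64  58
   60  64  63  61  63  61  76]
 [100  77  57  58  60  56  60  66  58  61  62  58  60  60  64  64  58  64
   61  65  60  68  63  59  75]
 [100  93  68  57  55  56  54  59  57  57  59  60  55  60  61  60  64  56
   61  60  61  58  65  62  79]]
[0.5856 0.0439 0.1901] [179.9926   0.0014 153.5343] [ 0.25    0.2501 -3.7015]
[0.5856 0.0438 0.1901] [179.9953   0.0047 153.5323] [-0.1424 -0.8617 -3.0462]
[0.5856 0.0439 0.1901] [179.9915   0.0022 153.53  ] [ 0.1324 -0.6591 -2.9642]
[0.5856 0.0439 0.1901] [179.9947   0.0014 153.5324] [ 0.4362  0.0304 -2.7204]
```

Emit:
{"fn": "drive_tool", "kwargs": {
  "moves": "-0.0025 0 0 0 -1; -0.0025 0 0.01 0 -1; -0.0025 0 0.02 0 -1; -0.0025 0 0.03 0 -1; -0.0025 0 0.034 0 -1; -0.0025 0 0.034 0 -1; -0.0025 0 0.034 0 -1; -0.0025 0 0.034 0 -1"
}}

```text
time_s: 20.3
tool_pos: [0.5882, 0.0427, 0.1566]
tool_rot: [180.0, 0.0, 153.5]
force: [-0.5, 0.4, -3.8]
grip_width: 0.0295
```

Emit:
{"fn": "drive_tool", "kwargs": {
  "moves": "0 0 0 0 -1; 0 0 0 0 -1; 0 0 0 0 -1; 0 0 0 0 -1; 0 0 0 0 -1; 0 0 0 0 -1; 0 0 0 0 -1; 0 0 0 0 -1"
}}

```text
time_s: 21.1
tool_pos: [0.5878, 0.0427, 0.1561]
tool_rot: [180.0, 0.0, 153.5]
force: [0.0, 0.0, -2.3]
grip_width: 0.0297
```

Emit:
{"fn": "drive_tool", "kwargs": {
  "moves": "0 0 0.002 0 -1; 0 0 0.004 0 -1; 0 0 0.006 0 -1; 0 0 0.008 0 -1; 0 0 0.01 0 -1; 0 0 0.012 0 -1; 0 0 0.012 0 -1; 0 0 0.012 0 -1"
}}

```text
time_s: 21.9
tool_pos: [0.5878, 0.0427, 0.144]
tool_rot: [180.0, -0.0, 153.5]
force: [0.0, -0.3, -3.5]
grip_width: 0.0296
```

Emit:
{"fn": "drive_tool", "kwargs": {
  "moves": "0 0 0.003 0 -1; 0 0 0.006 0 -1; 0 0 0.01 0 -1; 0 0 0.014 0 -1; 0 0 0.018 0 -1; 0 0 0.022 0 -1; 0 0 0.026 0 -1; 0 0 0.03 0 -1"
}}

```text
time_s: 22.7
tool_pos: [0.5878, 0.0427, 0.1137]
tool_rot: [180.0, -0.0, 153.5]
force: [-0.9, 0.7, -3.1]
grip_width: 0.0295
```

Emit:
{"fn": "drive_tool", "kwargs": {
  "moves": "0 0 0.001 0 -1; 0 0 0.0015 0 -1; 0 0 0.002 0 -1; 0 0 0.0025 0 -1; 0 0 0.003 0 -1; 0 0 0.0035 0 -1; 0 0 0.0035 0 -1; 0 0 0.0035 0 -1"
}}

```text
time_s: 23.5
tool_pos: [0.5879, 0.0427, 0.1108]
tool_rot: [180.0, 0.0, 153.5]
force: [0.2, 0.6, -1.0]
grip_width: 0.0295
```

Emit:
{"fn": "drive_tool", "kwargs": {
  "moves": "0 0 0.0005 0 -1; 0 0 0.001 0 -1; 0 0 0.0013 0 -1; 0 0 0.0013 0 -1; 0 0 0.0013 0 -1; 0 0 0.0013 0 -1; 0 0 0.0013 0 -1; 0 0 0.0013 0 -1"
}}

```text
time_s: 24.3
tool_pos: [0.588, 0.0427, 0.1107]
tool_rot: [180.0, 0.0, 153.5]
force: [-4.0, 0.4, 6.8]
grip_width: 0.0294
```

Emit:
{"fn": "drive_tool", "kwargs": {
  "moves": "0 0 0.0005 0 -1; 0 0 0.001 0 -1; 0 0 0.001 0 -1; 0 0 0.001 0 -1; 0 0 0.001 0 -1; 0 0 0.001 0 -1; 0 0 0.001 0 -1; 0 0 0.001 0 -1"
}}

```text
time_s: 25.1
tool_pos: [0.588, 0.0427, 0.1106]
tool_rot: [179.9, 0.0, 153.5]
force: [-5.5, -1.4, 11.3]
grip_width: 0.0297
```

```bash
python3 look.py w12.png; python3 - <<'E'
from meas import *
im,d,P=cloud('w12.npz');ok=d>0;Z=P[...,2]
print('parked',blob(P,ok&(Z>.084)&(Z<.097),(.604,.1375),.02))
z=np.load('pics/w12.npz');K,T=z['K'],z['T'];print('hole exp',proj(K,T,[.5564,.0581,.085]),'mark exp',proj(K,T,[.638,.0176,.077]))
t,_,(K,T,_)=snap('top','top1.png');
s,_,_=snap('side','side1.png')
cv2.imwrite('pics/fin.png',np.hstack([cv2.resize(z['im'][100:300,180:380,::-1],(400,400)),cv2.resize(s[150:350,220:420,::-1],(400,400))]))
E
```

```text
25.1 [0.588  0.0427 0.1106] [179.9376   0.0075 153.5234] 0.029741040964562274 [-5.5331 -1.4085 11.2899]
parked (632, array([0.6031, 0.1373, 0.0896]), array([0.6051, 0.1373, 0.0077]))
hole exp [275.411  186.1016] mark exp [275.7678 314.6085]
```

View pics/fin.png

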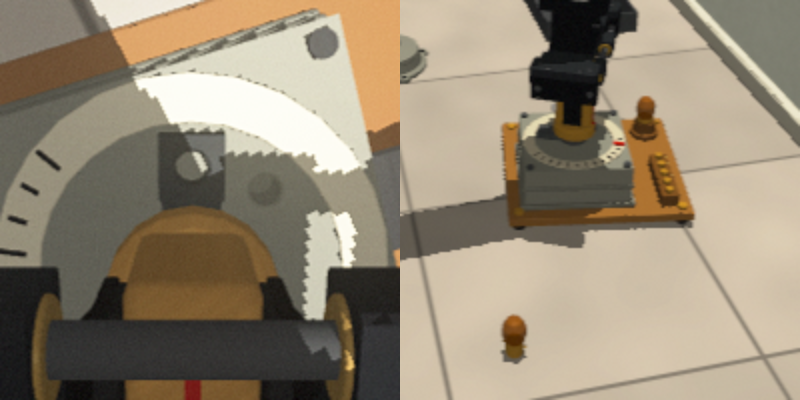

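```bash
python3 -c "
from cell import *
print(sign_off())"
```

```text
the job is handed in; nothing more can be done
None
```

I did all three steps in the order asked and handed the job in at about 25 s of robot time. At hand-in the gripper still held the knob with 40 N and pressed it down on its shoulder.

- **Lock pin:** It hangs by its head in the bracket notch. Its top is 90 mm above the tile, as expected with the flange on the plate, and its axis measured within about 1 mm of the notch point.
- **Shaft:** I closed the jaws across the flat and the back of the shaft. The opening read about 14.3 mm, nearer the 15 mm across the flat than the 18 mm elsewhere, so a finger lay on the flat. I then turned the shaft +40°. The flat now faces between -26.2° (from the lock arm in the image) and -26.8° (from the gripper's angle), and the zero mark measures -26.5°.
- **Knob:** It went on with no extra force and stopped 89 mm above its height on the tile, which matches the shoulder. Extra downward command moved it only about 0.2 mm. The downward press is about 14 N, and the screw faces -26.5°.

- **Side force:** About 5 N of sideways force remained on the gripper while pressing.
- **Parts left alone:** I didn't touch the spare lamp, pawl or gear cover. The last side view confirms only that the lamp is still standing; I didn't re-measure any of the three.

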